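# Set the slide target and hold the inspection mirror on it

## Robot

A 6-joint arm with a two-finger parallel gripper is mounted at the origin on the work surface. World frame = base frame: x ahead of the robot, y to its left, z up, the work surface at z = 0. Lengths are in mm, angles in degrees, forces in N, time in s.
With the tool pointing down it reaches from about 300 to 850 mm from the base axis. Payload 4.2 kg.
Tool frame: the origin (TCP) lies on the centre line of the jaws, within the pads' length; the fingertips stand 11 mm ahead of it and the grasp point (between the pads) lies 8 mm behind it; z points along the fingers, y is the line along which they close (so a half turn about z gives the same grasp; the last joint's range is limited). The gripper opens to 91 mm and grips with 3 to 60 N. Pads are 32 mm wide; open, the fingers measure 118 mm over their backs; the gripper's body (76 mm by 178 mm) begins 60 mm behind the grasp point.
Start: joints at [69.099, 18.312, 89.639, -0, 72.044, -1.146], TCP at [194.357, 541.172, 224.976] pointing down, gripper open.
Joint ranges: [-177.97, 177.97], [-48.28, 115.42], [12.27, 149.76], [-77.06, 257.06], [2.81, 150.46], [-146.56, 146.56]. Speed limits (degrees/s): [147.25, 147.25, 180, 180, 180, 180].

## Interface

Orientations are given as [roll, pitch, yaw] about the fixed x, y, z axes, in that order (R = Rz(yaw) Ry(pitch) Rx(roll)).
In Python, from workcell import env, grab_frame, camera_model, models gives the robot as it stands.
- The arm moves only by the shell command python3 -m crank 'ROWS' [FORCE]. ROWS is text: rows parted by semicolons, each of 7 numbers parted by spaces: the closure, from -1 (fully open) to 1 (shut), so that 0 is half open, then the shift along the tool's x, y, z in mm, then the turn, a rotation vector about the tool's x, y, z in degrees. A call has 1 to 10 rows; each row shifts and turns the commanded pose from where the row before left it, along the tool's axes as they then stand; what a row does not reach is not made up. A row lasts 1/8 s, in which the tool goes at most 62.5 mm and 10.7 degrees, less where a joint would pass 70% of its speed; a pose out of reach is approached as far as the arm can. A call is refused whole if a number of a shift passes 62.5 or a number of a turn 10.7, either way. A call with a gripper value outside its range is refused whole. The fingers move at their own pace and stop on an object; FORCE is the grip in N (left out, the last holds). Time passes only in rows, so rows that do not move let the fingers close. It gives the time, the measured TCP pose, the force, the opening and the grip force at its end, in the units of the state.
- env.state(): the state, without advancing time (a new reading comes with each control period).
- grab_frame(name): name is "scene" or "top"; returns the picture (480x640x3 uint8, blue, green, red); there is no depth.
- camera_model(name): a dict with "K" (3x3 intrinsics, pixels), "R" (3x3) and "t" (3): a world point X has camera coordinates R X + t. Camera axes: x right, y down, z forward; pixel columns grow to the right and rows downward; lengths in mm; the calibration is good to about 2 mm. A picture is of the moment at which its call begins. camera_model takes no time and is no camera call.
- env.job_done(): hands the job in; it is judged then, once.
Trained networks look in the newest picture that a camera, given by its name, has taken for a name from the list of things; names that differ only in an ending like _2 or _b are one class to them, and where a whole thing is asked for, a point or a joint stands for the part that bears it (a point fixed in the world has none). Each returns a list of dicts, best first, with "p" (0 to 1); they miss things now and then, are a little off and sometimes report something else, mostly with a low value. They report only what shows in the picture. A call takes as long as a camera call.
- models.search_frame(name, camera): "point" ([x, y, z] in mm, in world coordinates, good to about 4 mm: the middle of the surface that is visible of it).
The state is a dict: "time_s": time; "qpos": joint angles; "qvel": joint speeds; "effort": joint torques, N m; "ee_pos": TCP position; "ee_rot": TCP orientation; "force": force on the tool from outside, world axes, zero at the start; "torque": the same for the moment, N m; "gripper_width": finger opening in mm; "gripper_force": force on a finger pad.
Only numpy, scipy, OpenCV 4.12 (cv2) and the standard library are available. Lean on these libraries where they do the work, as an engineer would, in place of code of your own. Each camera call takes 0.05 s, during which the arm holds its last target. There are 200 camera calls.

## Task

Pull the slide gauge beside the vise out by its orange knob until the white index line on its black carriage is level with the yellow rider, and let go of it so that it stays there. Then turn the sprung inspection mirror by its orange handle pin until the inspection camera sees the gauge's red-dot target in the mirror, so that the reflected red aiming beam points at the red dot, and finish while still holding the mirror at that angle with the gripper. Leave the loose parts on the surface plate where they are.

Things in the scene. Friction and masses are not known exactly. Their poses are not given: they have to be found in the camera images.
- fixture: Green fixed base 240 x 225 x 14 mm with a blue vise (jaws x -10 to 70, y -10 to 68 mm, top 104 mm) holding a steel pinion shaft along x (front end x -75, y 29 mm, top 110 mm), and an aluminium gauge rail along x at y -85 mm (top 54 mm). Origin on the surface plate; at yaw 0 (varies 0.2 either way) x points away from the robot, y to its left.
- slide: Moving slide of the gauge (black carriage, target plate, rod, knob). Fully in, its origin is the fixture's; it pulls out along the fixture's -x (towards the robot) by at most 100 mm and starts 0 to 15 mm out. A weak spring (30 N/m, 1 to 4 N) draws it in, a 5 N friction brake resists both ways: pulling takes up to 9 N and it stays where left.
- slide_knob (a point): Grip point of the orange pull knob: an upright bar 18 x 18 mm, free from 75 up to its top at 126 mm; this point is on its axis, 108 mm above the surface plate, 90 mm in front (fixture -x) of the index line. A thin pull rod (top 74 mm high) joins it to the carriage. Axes as the fixture's.
- slide_index (a point): Middle of the white index line (3 mm wide, across the top and down the side) on the slide's black carriage (60 x 28 mm, top 77 mm high). Axes as the fixture's: the slide travels along -x.
- target (a point): Centre of the red dot (30 mm) on the white target plate (44 mm wide along the fixture's x, 3 mm thick, top 129 mm high) that stands on the carriage straight above the index line; 100 mm above the surface plate. It shows the red dot on both faces.
- rider: Yellow fixed rider: upright tab 12 mm wide along x, 6 mm thick, top 76 mm high, beside the gauge rail on the side away from the vise. Its origin is on the surface plate under the rail's centre line, at the rider's middle along x; axes as the fixture's. The index must come to the same x as this origin (35 to 85 mm of pull from fully in).
- station: Grey fixed base 220 x 80 x 12 mm with the mirror on a pivot post at its origin and the grey inspection camera (60 x 46 x 46 mm, centred 145 mm along x, top 123 mm) looking along -x into the mirror. Origin on the surface plate on the mirror's vertical pivot axis; x from mirror to camera, at yaw 0 (varies 0.2 either way) away from the robot.
- lens (a point): Centre of the camera's lens, 95 mm along station x from the pivot axis and 100 mm above the surface plate. A thin red line drawn from here to the mirror is the camera's aiming beam.
- mirror: Round upright mirror, 57 mm wide, top 131 mm; origin on its vertical pivot axis (in the reflecting face) at the surface plate; x is the face's normal. Free, it rests on a stop, normal 0.09 rad anticlockwise (from above) of station x; turns 1.2 rad further anticlockwise against a spring (0.6 to 2.6 N at the pin). Right when its normal halves the angle from pivot to lens and to target.
- handle (a point): Grip point of the orange handle pin: upright, round, 14 mm in diameter, at the end of a lever 90 mm behind the pivot axis (mirror -x), free from 98 up to 140 mm above the surface plate; this point is on its axis at 122 mm. Let go, it swings back to the stop. Axes as the mirror's.
- sight (a point): The camera's line of sight after the mirror: origin on the mirror's pivot axis, 100 mm above the surface plate; x along the reflected line, z up. It turns twice as far as the mirror. Its first 165 mm are drawn as a thin red line (reflected aiming beam, seen only). The camera sees the target when this line, extended, meets the red dot.
- worm_wheel: Loose bronze worm wheel, 80 mm in diameter, 34 mm high, lying flat; origin under its centre. To be left alone.
- set_collar: Loose black set collar, 40 mm in diameter, 14 mm high; origin under its centre. To be left alone.
- spacer: Loose tan phenolic spacer ring, 48 mm in diameter, 20 mm high; origin under its centre. To be left alone.
- dial_indicator: Loose chrome dial indicator lying on its back, 58 mm in diameter, 23 mm high, stem along its x to 78 mm; origin under the dial's centre. To be left alone.
- v_block: Loose dark steel V-block, 60 x 45 x 40 mm; origin under its centre. To be left alone.

How it is judged (in metres and radians):
On the way, in this order (a step that is already met when the one before it is completed fails the run):
1. the slide is pulled out to the rider and let go (x of slide_index in the frame of rider between -0.005 and 0.005 m and contact force between the fingers and slide below 0.1 N), for 0.3 s.
2. the gripper holds the mirror at the angle where the camera sees the target (y of target in the frame of sight between -0.018 and 0.018 m and x of target in the frame of sight above 0.05 m and contact force between the fingers and mirror above 0.3 N), for 0.5 s.
At the end, for the whole second after the job is handed in: The slide's index line is within 5 mm of the rider along the rail, with the slide let go; the mirror is held still by the gripper's fingers (contact over 0.3 N) with the reflected line of sight passing within 18 mm of the target's centre (all of step 2 and x of slide_index in the frame of rider between -0.005 and 0.005 m and angular speed of mirror below 0.1 rad/s); the arm keeps its last pose, push and grip.
It fails at once if a loose part on the surface plate is moved more than 15 mm (distance of any of worm_wheel, set_collar, spacer, dial_indicator, v_block from where it was at the start of the episode above 0.015 m).
It also fails if it takes over 58 s, if anything falls off the work surface, if the arm or the gripper's body presses on something with over 40 N, if the wrist force passes 120 N, or if a joint passes its speed limit or range.

## Working session

There is one attempt and no reset: what is moved stays moved. The work goes in short steps, Python scripts to look and compute and a shell command to move; the robot and the scene stay as the last step left them, time stands still between calls to the robot, and variables do not carry over. Pictures are saved under pics/ and viewed, at most 10 in all, crops included, and the job is handed in when it is done.

```bash
mkdir -p pics
cat > a.py <<'E'
from workcell import env, grab_frame, camera_model, models
import cv2,numpy as np
E
python3 - <<'E'
from a import *
for c in ("scene","top"):
    cv2.imwrite(f"pics/{c}1.png",grab_frame(c))
    m=camera_model(c);print(c,np.round(m["K"]).tolist(),np.round(-m["R"].T@m["t"]))
    for n in ["slide_knob","slide_index","target","rider","lens","handle","mirror","fixture","station","worm_wheel","set_collar","spacer","dial_indicator","v_block"]:
        r=models.search_frame(n,c)
        print(n,[(np.round(d["point"]).tolist(),round(d["p"],2)) for d in r[:2]])
s=env.state();print(s["time_s"],s["ee_pos"],s["ee_rot"])
E
```

```text
scene [[479.0, 0.0, 322.0], [0.0, 479.0, 245.0], [0.0, 0.0, 1.0]] [1438. -258.  780.]
slide_knob [([479.0, -375.0, 24.0], 0.73), ([601.0, 105.0, 78.0], 0.55)]
slide_index [([598.0, 113.0, 75.0], 0.63)]
target [([600.0, 108.0, 80.0], 0.91), ([528.0, -164.0, 108.0], 0.73)]
rider [([586.0, -142.0, 101.0], 0.67)]
lens [([654.0, -161.0, 47.0], 0.93)]
handle [([521.0, -166.0, 105.0], 0.59)]
mirror [([522.0, -164.0, 106.0], 0.77)]
fixture [([622.0, 183.0, 25.0], 0.92)]
station [([671.0, -402.0, 19.0], 0.51), ([599.0, 108.0, 78.0], 0.42)]
worm_wheel [([669.0, -400.0, 19.0], 0.93), ([518.0, -165.0, 104.0], 0.74)]
set_collar [([490.0, -22.0, 13.0], 0.46)]
spacer []
dial_indicator [([544.0, 412.0, 16.0], 0.92), ([622.0, 187.0, 28.0], 0.19)]
v_block [([478.0, -373.0, 21.0], 0.55)]
top [[550.0, 0.0, 321.0], [0.0, 550.0, 241.0], [0.0, 0.0, 1.0]] [ 405.    5. 1266.]
slide_knob [([586.0, 111.0, 75.0], 0.63)]
slide_index [([589.0, 111.0, 78.0], 0.86)]
target [([527.0, 419.0, 20.0], 0.56)]
rider []
lens [([597.0, -149.0, 13.0], 0.94), ([492.0, -170.0, 101.0], 0.42)]
handle [([493.0, -169.0, 101.0], 0.82)]
mirror [([497.0, -162.0, 102.0], 0.75)]
fixture []
station [([592.0, -145.0, 9.0], 0.92)]
worm_wheel [([650.0, -400.0, 23.0], 0.85), ([586.0, 112.0, 82.0], 0.48)]
set_collar [([484.0, -19.0, 12.0], 0.7)]
spacer [([362.0, 274.0, 19.0], 0.72), ([595.0, -148.0, 15.0], 0.25)]
dial_indicator [([530.0, 420.0, 22.0], 0.7)]
v_block [([458.0, -374.0, 35.0], 0.7), ([500.0, -164.0, 99.0], 0.49)]
1.5 [194.35969942 541.19017368 224.98023919] [1.79994297e+02 1.88733166e-04 1.60244462e+02]
```

View pics/top1.png

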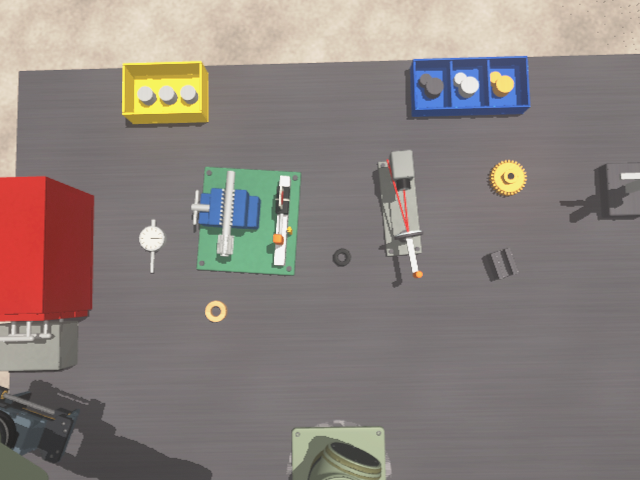

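View pics/scene1.png

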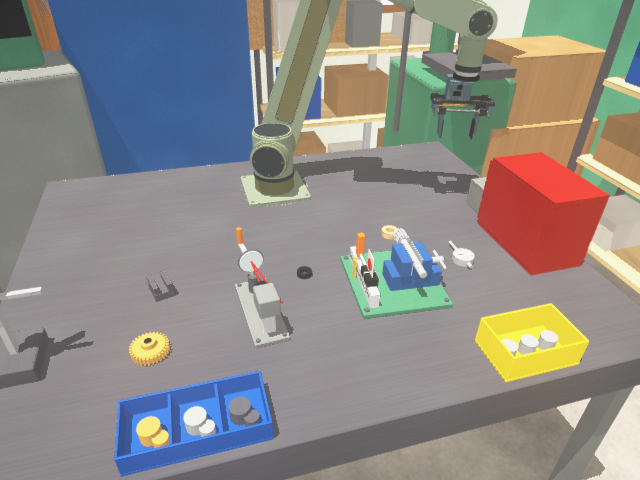

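The top view shows the fixture (200–300, 168–275), the knob at about (278,239), the rider at about (290,230), the mirror at (408,233) and the handle pin at (418,274). The scene view agrees. Next I'll segment by colour to get precise positions.

```bash
cat >> a.py <<'E'
def back(c,u,v,z):
    m=camera_model(c);R=np.array(m["R"]);t=np.array(m["t"]).ravel();C=-R.T@t
    d=R.T@np.linalg.inv(m["K"])@[u,v,1.]
    return C+d*(z-C[2])/d[2]
def blobs(img,lo,hi,roi,amin=4):
    x0,y0,x1,y1=roi;h=cv2.cvtColor(img[y0:y1,x0:x1],cv2.COLOR_BGR2HSV)
    m=cv2.inRange(h,lo,hi);n,l,s,c=cv2.connectedComponentsWithStats(m)
    return m,[(c[i]+[x0,y0],s[i]+np.array([x0,y0,0,0,0])) for i in range(1,n) if s[i,4]>=amin]
E
python3 - <<'E'
from a import *
im=cv2.imread("pics/top1.png")
m,_=blobs(im,(60,60,40),(90,255,255),(180,150,320,290))
p=cv2.findNonZero(m)[:,0]+[180,150]
w=np.array([back("top",u,v,14)[:2] for u,v in p],np.float32)
r=cv2.minAreaRect(w);print("green",r,cv2.boxPoints(r).round().tolist())
for n,lo,hi,roi in [("orange",(5,180,150),(17,255,255),(255,170,305,280)),("yellow",(18,150,130),(35,255,255),(255,170,305,280)),("pin",(3,150,130),(17,255,255),(395,250,430,290)),("red",(0,150,100),(4,255,255),(375,140,430,290))]:
    print(n,[(c.round(1).tolist(),s.tolist()) for c,s in blobs(im,lo,hi,roi)[1]])
sc=cv2.imread("pics/scene1.png")
for n,lo,hi,roi in [("s orange",(5,180,120),(17,255,255),(335,225,375,310)),("s yellow",(18,150,120),(35,255,255),(335,225,375,310)),("s red",(0,150,100),(4,255,255),(355,240,385,290)),("s pin",(3,150,130),(17,255,255),(230,220,250,250))]:
    print(n,[(c.round(1).tolist(),s.tolist()) for c,s in blobs(sc,lo,hi,roi)[1]])
a=cv2.resize(im[160:280,255:315],None,fx=5,fy=5,interpolation=cv2.INTER_CUBIC)
b=cv2.resize(im[145:285,375:435],(257,600),interpolation=cv2.INTER_CUBIC)
cv2.imwrite("pics/crop1.png",np.hstack([a,b]))
E
```

```text
Traceback (most recent call last):
  File "a.py", line 4, in back
    m=camera_model(c);R=np.array(m["R"]);t=np.array(m["t"]).ravel();C=-R.T@t
ValueError: time passes only in moves, steps and waits
```

```bash
sed -i 's/^def back/from functools import lru_cache\ncamera_model=lru_cache(camera_model)\ndef back/' a.py
cat > m1.py <<'E'
from a import *
im=cv2.imread("pics/top1.png")
m,_=blobs(im,(60,60,40),(90,255,255),(180,150,320,290))
p=cv2.findNonZero(m)[:,0]+[180,150]
w=np.array([back("top",u,v,14)[:2] for u,v in p],np.float32)
r=cv2.minAreaRect(w);print("green",r,cv2.boxPoints(r).round().tolist())
for n,lo,hi,roi in [("orange",(5,180,150),(17,255,255),(255,170,305,280)),("yellow",(18,150,130),(35,255,255),(255,170,305,280)),("pin",(3,150,130),(17,255,255),(395,250,430,290)),("red",(0,150,100),(4,255,255),(375,140,430,290))]:
    print(n,[(c.round(1).tolist(),s.tolist()) for c,s in blobs(im,lo,hi,roi)[1]])
sc=cv2.imread("pics/scene1.png")
for n,lo,hi,roi in [("s orange",(5,180,120),(17,255,255),(335,225,375,310)),("s yellow",(18,150,120),(35,255,255),(335,225,375,310)),("s red",(0,150,100),(4,255,255),(355,240,385,290)),("s pin",(3,150,130),(17,255,255),(230,220,250,250))]:
    print(n,[(c.round(1).tolist(),s.tolist()) for c,s in blobs(sc,lo,hi,roi)[1]])
a=cv2.resize(im[160:280,255:315],None,fx=5,fy=5,interpolation=cv2.INTER_CUBIC)
b=cv2.resize(im[145:285,375:435],(257,600),interpolation=cv2.INTER_CUBIC)
cv2.imwrite("pics/crop1.png",np.hstack([a,b]))
E
python3 m1.py
```

```text
green ((568.84228515625, 192.85324096679688), (223.99185180664062, 238.4085693359375), 85.26386260986328) [[441.0, 91.0], [678.0, 71.0], [697.0, 295.0], [459.0, 314.0]]
orange []
yellow [([289.5, 229.9], [287, 227, 5, 7, 22])]
pin [([420.2, 271.8], [419, 271, 3, 3, 4]), ([416.7, 274.9], [414, 272, 8, 6, 27])]
red [([395.3, 189.0], [393, 181, 6, 19, 26]), ([404.0, 195.0], [404, 192, 1, 7, 7]), ([405.0, 205.5], [405, 202, 1, 8, 8]), ([401.5, 210.5], [401, 208, 2, 6, 6]), ([406.0, 214.5], [406, 212, 1, 6, 6]), ([405.6, 222.6], [403, 215, 5, 16, 28])]
s orange [([359.5, 244.4], [356, 235, 8, 20, 113])]
s yellow [([360.8, 234.6], [358, 233, 7, 4, 22]), ([354.1, 268.1], [353, 258, 3, 20, 53])]
s red [([369.1, 264.1], [368, 259, 3, 11, 25])]
s pin [([239.1, 235.8], [236, 229, 7, 15, 69])]
```

View pics/crop1.png

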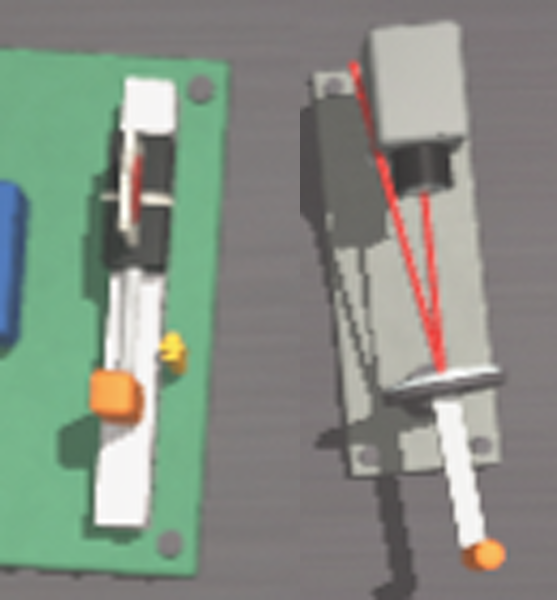

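The crop puts the index line at about px (283,199.8), the rider at (289.4,229.6), the knob's top face at (277.6,238.4), the mirror centre at (407,233) and the pin's top at (417,274).

```bash
cat >> a.py <<'E'
YAW=np.radians(-4.74);FX=np.array([np.cos(YAW),np.sin(YAW)]);FY=np.array([-FX[1],FX[0]])
E
python3 - <<'E'
from a import *
P={}
for n,u,v,z in [("index",283,199.8,77),("rider",289.4,229.6,76),("knob",277.6,238.4,126),("pin",417,274.5,140),("lensfront",403.8,187,123),("camTopL",391.5,152,123),("camTopR",411.5,151,123)]:
    P[n]=back("top",u,v,z);print(n,P[n].round(1),(P[n][:2]@FX).round(1),(P[n][:2]@FY).round(1))
k=back("scene",360.8,233.8,126);r=back("scene",354.6,258.5,76);i=back("scene",369,264,100);p=back("scene",239.3,229.5,140)
for n,q in [("knob",k),("rider",r),("dot",i),("pin",p)]:print("scene",n,q.round(1),(q[:2]@FX).round(1),(q[:2]@FY).round(1))
im=cv2.imread("pics/top1.png")
s=env.state();print(s["time_s"],s["force"])
# station base: grey, greenish vs table
sc=cv2.imread("pics/scene1.png")
c=cv2.resize(sc[225:315,330:390],None,fx=6,fy=6,interpolation=cv2.INTER_CUBIC);d=cv2.resize(sc[220:310,220:290],(420,540),interpolation=cv2.INTER_CUBIC)
cv2.imwrite("pics/crop2.png",np.hstack([c,d]))
E
```

```text
index [603.8 107.5  77. ] 592.8 157.0
rider [538.   94.6  76. ] 528.3 138.7
knob [514.5 115.7 126. ] 503.2 157.8
pin [ 433. -169.  140.] 445.5 -132.7
lensfront [ 617.2 -150.6  123. ] 627.6 -99.1
camTopL [ 692.6 -127.2  123. ] 700.8 -69.6
camTopR [ 693.7 -169.4  123. ] 705.4 -111.5
scene knob [516.5 118.6 126. ] 505.0 160.8
scene rider [546.9  94.6  76. ] 537.2 139.5
scene dot [606.6 108.3 100. ] 595.6 158.1
scene pin [ 443.2 -170.9  140. ] 455.8 -133.7
1.5 [-0.1431461   0.28447256 -0.05535237]
```

View pics/crop2.png

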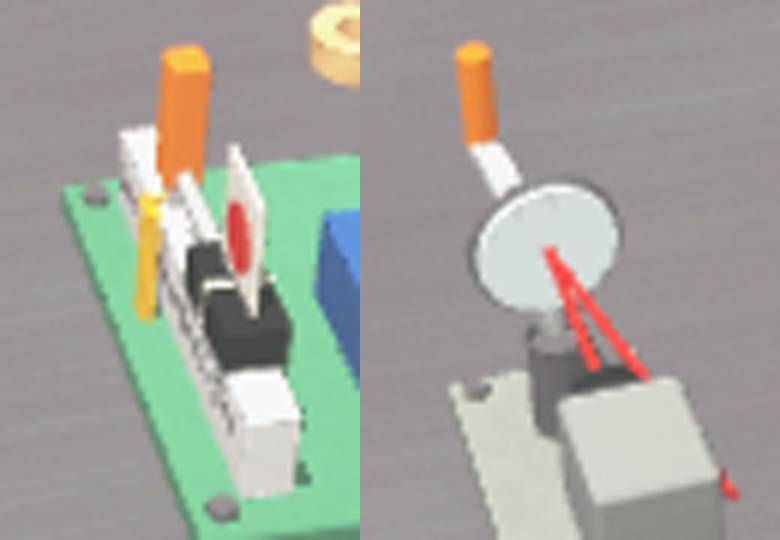

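The closeup confirms the layout: orange knob bar, yellow rider left of the rail, white index line, and the pin standing behind the mirror. Now I move over the knob, clearing the red box by going along −y first.

```bash
python3 -m crank '-1 0 0 0 0 0 -7.5; -1 0 0 0 0 0 -7.5; -1 0 -60 0 0 0 0; -1 0 -60 0 0 0 0; -1 0 -60 0 0 0 0; -1 0 -60 0 0 0 0' 40; python3 -m crank '-1 -50 -22 0 0 0 0; -1 -50 -22 0 0 0 0; -1 -50 -22 0 0 0 0; -1 -50 -22 0 0 0 0; -1 -50 -22 0 0 0 0; -1 -50 -22 0 0 0 0; -1 -50 -22 0 0 0 0; -1 0 0 0 0 0 0'
```

```text
time_s: 2.25
ee_pos: [174.1, 300.2, 225.0]
ee_rot: [180.0, 0.0, 175.3]
force: [1.3, 0.6, -0.3]
gripper_width: 91.0
gripper_force: 0.0
time_s: 3.25
ee_pos: [513.3, 117.8, 224.4]
ee_rot: [-180.0, 0.0, 175.0]
force: [0.1, 0.9, 0.0]
gripper_width: 91.4
gripper_force: 0.0
```

```bash
python3 -m crank '-1 -2 -1 50 0 0 0; -1 0 0 50 0 0 0; -1 0 0 25 0 0 0; -1 0 0 0 0 0 0; 1 0 0 0 0 0 0; 1 0 0 0 0 0 0; 1 0 0 0 0 0 0; 1 0 0 0 0 0 0; 1 0 0 0 0 0 0; 1 0 0 0 0 0 0'; python3 -m crank '1 0 0 0 0 0 0; 1 0 0 0 0 0 0'
```

```text
time_s: 4.5
ee_pos: [512.4, 118.3, 100.0]
ee_rot: [180.0, 0.0, 175.2]
force: [-0.4, -0.1, -0.1]
gripper_width: 34.0
gripper_force: 0.0
time_s: 4.75
ee_pos: [512.4, 118.8, 99.9]
ee_rot: [179.9, -0.0, 175.2]
force: [-0.4, 3.8, -0.8]
gripper_width: 17.4
gripper_force: 40.0
```

```bash
python3 -m crank '1 8 0 0 0 0 0; 1 10 0 0 0 0 0; 1 10 0 0 0 0 0; 1 10 0 0 0 0 0; 1 10 0 0 0 0 0; 1 8 0 0 0 0 0; 1 4 0 0 0 0 0; 1 0 0 0 0 0 0; 1 0 0 0 0 0 0'
python3 - <<'E'
from a import *
t=grab_frame("top");s=grab_frame("scene")
cv2.imwrite("pics/t2.png",t);cv2.imwrite("pics/s2.png",s)
a=cv2.resize(t[180:270,255:325],(420,540),interpolation=cv2.INTER_CUBIC);b=cv2.resize(s[210:310,320:390],(378,540),interpolation=cv2.INTER_CUBIC)
cv2.imwrite("pics/crop3.png",np.hstack([a,b]))
E
```

```text
time_s: 5.88
ee_pos: [454.1, 123.7, 99.9]
ee_rot: [179.9, 0.2, 175.2]
force: [5.3, 2.6, -4.9]
gripper_width: 17.9
gripper_force: 40.0
```

View pics/crop3.png

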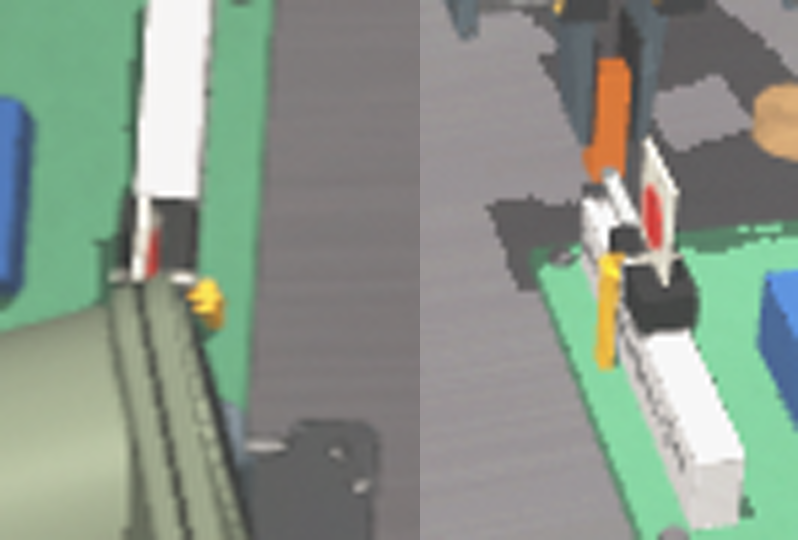

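The top crop shows the index line at about crop y 274–279, still about 14 crop px (5 mm) short of the rider's middle (208,293). I'll check that numerically.

Run:
```python
from a import *
t=cv2.imread("pics/t2.png");g=cv2.cvtColor(t,cv2.COLOR_BGR2GRAY)
print(g[218:230,272:294])
h=cv2.cvtColor(t,cv2.COLOR_BGR2HSV)[222:238,285:295]
print(np.where(h[...,1]>120,h[...,2],0)*((h[...,0]>10)&(h[...,0]<36)))
```

```text
[[155 149 114  79  69 120 220 214 141 107  88  83  84  85  80  76 128 156
  158 157 157 157]
 [146 122  84  68  63 151 225 206 120  95  89  83  83  85  78  76 132 158
  156 156 156 156]
 [ 97  98  85  66  63 160 227 200 110  95  87  83  84  85  78  75 133 157
  157 156 155 156]
 [ 98  98  81  65  62 158 219 187 103  89  82  84  84  86  77  78 133 157
  157 157 156 156]
 [ 98  98  83  65  63 183 210 162 104  89  82  84  84  86  77  90 138 157
  157 157 157 157]
 [ 97  98  80  62  62 226 228 150 101  89  83  85  84  87  75  88 137 156
  155 155 156 156]
 [ 97 105  98  86  81 229 228 149 102  97  91  94  92  87  72  92 138 155
  156 155 155 155]
 [ 97 136 146 135 123 229 225 145 110 122 115 133 161 168 147 128 144 154
  154 156 156 155]
 [ 97 150 151 126 120 187 174 119 129 132 131 168 230 241 231 177 166 188
  174 157 156 155]
 [ 97  93  89  94 107  86  79 116 134 136 139 125 122 128 144 156 203 220
  205 159 156 156]
 [ 97 103 119 131 132 102  82 123 141 141 143 126 104  91 112 163 208 219
  207 170 157 156]
 [ 96 109 128 138 140 112  88 126 145 147 150 131 108  97 150 200 212 217
  216 188 152 155]]
[[  0   0   0   0   0   0   0   0   0   0]
 [  0   0   0   0   0   0   0   0   0   0]
 [  0   0   0   0   0   0   0   0   0   0]
 [  0   0   0   0   0   0   0   0   0   0]
 [  0   0   0   0   0   0   0   0   0   0]
 [  0   0   0 240 247 239   0   0   0   0]
 [  0   0 206 244 247 244   0   0   0   0]
 [  0 186 241 246 247 247 226   0   0   0]
 [  0   0 150 204 245 240 183   0   0   0]
 [  0   0 191 243 246 233 177   0   0   0]
 [  0   0   0   0 147 164 176   0   0   0]
 [  0   0   0   0 130 147 162   0   0   0]
 [  0   0   0   0   0 130   0   0   0   0]
 [  0   0   0   0   0   0   0   0   0   0]
 [  0   0   0   0   0   0   0   0   0   0]
 [  0   0   0   0   0   0   0   0   0   0]]
```

```bash
python3 -m crank '1 3 0 0 0 0 0; 1 3 0 0 0 0 0; 1 0 0 0 0 0 0; 1 0 0 0 0 0 0'; python3 -m crank '-1 0 0 0 0 0 0; -1 0 0 0 0 0 0; -1 0 0 0 0 0 0; -1 0 0 0 0 0 0; -1 0 0 0 0 0 0; -1 0 0 -50 0 0 0; -1 0 0 -50 0 0 0; -1 40 -40 0 0 0 0; -1 40 -40 0 0 0 0; -1 0 0 0 0 0 0'
python3 - <<'E'
from a import *
t=grab_frame("top");s=grab_frame("scene")
cv2.imwrite("pics/t3.png",t);cv2.imwrite("pics/s3.png",s)
a=cv2.resize(t[200:260,255:310],(550,600),interpolation=cv2.INTER_CUBIC);b=cv2.resize(s[230:290,340:365],(250,600),interpolation=cv2.INTER_CUBIC)
cv2.imwrite("pics/crop4.png",np.hstack([a,b]))
g=cv2.cvtColor(t,cv2.COLOR_BGR2GRAY);print(g[222:238,282:294])
E
```

```text
time_s: 6.48
ee_pos: [448.5, 124.2, 99.9]
ee_rot: [179.9, 0.2, 175.3]
force: [7.3, 0.4, -5.8]
gripper_width: 17.9
gripper_force: 40.0
time_s: 7.72
ee_pos: [357.0, 49.3, 199.8]
ee_rot: [-180.0, -0.1, 175.1]
force: [0.7, -0.0, 0.7]
gripper_width: 91.0
gripper_force: 0.0
[[ 83  82  83  87  77  88 137 157 156 156 156 156]
 [ 82  84  85  86  75  88 137 155 155 155 156 155]
 [ 84  83  85  87  73  92 138 155 156 156 155 156]
 [ 82  84  85  86  73 106 143 154 155 155 156 155]
 [ 82  85  85  86  73 105 162 188 174 156 155 155]
 [141 129 119 120 100 112 197 220 205 158 156 156]
 [229 217 201 211 181 160 203 219 206 170 156 155]
 [217 217 217 234 216 199 212 216 216 189 152 155]
 [ 84  86  85  85  87 130 162 210 197 144 148 153]
 [ 84  85  86  82  69 153 207 214 186 139 153 155]
 [ 84  85  86  82  69  93 114 120 131 138 152 155]
 [ 84  86  87  80  74  91 104 113 119 131 151 155]
 [ 84  86  87  79  73  88  98 106 114 132 151 156]
 [ 86  86  87  78  70  88  97  96 106 139 156 156]
 [ 86  87  86  76  72  89 107 113 139 155 156 155]
 [ 86  87  88  76  80 105 139 155 156 156 156 155]]
```

View pics/crop4.png

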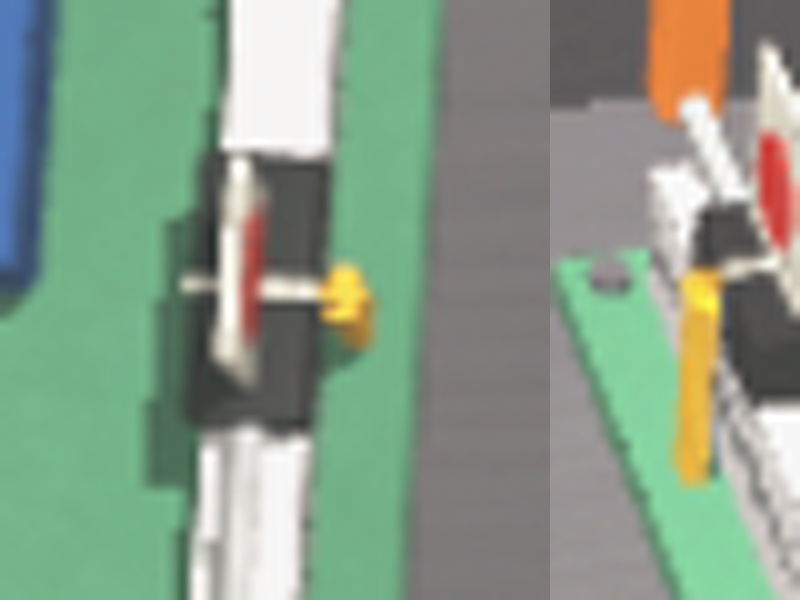

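The index line runs straight into the rider's middle in both views (crop (325,292) and (720,272)), so the slide is set to within about 1 mm. Next comes the mirror geometry.

Run:
```python
from a import *
def cr(x,y,z): return back("top",375+(x-300)/4.283,145+y/4.286,z)
L=[cr(315,72,12),cr(350,475,12),cr(500,458,12)]
for n,q in [("farL",L[0]),("nearL",L[1]),("nearR",L[2])]: print(n,q.round(1))
ang=lambda a,b:np.degrees(np.arctan2(*(b-a)[1::-1]))
print("yaw left edge",ang(L[1],L[0]),"near edge",ang(L[2],L[1])-90, np.linalg.norm(L[1]-L[0]),np.linalg.norm(L[2]-L[1]))
cL,cR=cr(370,30,123),cr(458,22,123);nL,nR=cr(378,142,123),cr(465,132,123)
print("cam", ang(nL,cL),ang(nR,cR),ang(cR,cL)-90,((cL+cR+nL+nR)/4).round(1))
ap=cr(441,370,100);le=cr(424,195,100);pin=cr(486,553,140);print("apex",ap.round(1),"lens",le.round(1),"pin",pin.round(1))
print("yaw beam",ang(ap,le),"mirror yaw",ang(pin,ap),np.linalg.norm((pin-ap)[:2]),np.linalg.norm((le-ap)[:2]))
print("refl",ang(ap,cr(355,65,100)))
t=back("top",281.8,228.5,77);print("index now",t.round(1))
for y in (-4,-6,-8,-10):print(y)
r=models.search_frame("handle","top"),models.search_frame("target","scene");print(r)
```

```text
farL [ 698.3 -109.4   12. ]
nearL [ 480.1 -121.5   12. ]
nearR [ 487.4 -201.4   12. ]
yaw left edge 3.1871145808813393 near edge 5.247397561925808 218.51865824139207 80.15433567815522
cam 2.1985326798781304 1.5713936812351228 3.84980437744683 [ 666.4 -149.5  123. ]
apex [ 526.  -159.3  100. ] lens [ 613.9 -153.8  100. ] pin [ 433.9 -172.   140. ]
yaw beam 3.5519834498809724 mirror yaw 7.852706846120879 92.91151182002253 88.13693034458328
refl 13.719321268416106
index now [540.7 111.   77. ]
-4
-6
-8
-10
([{'point': [491.8, -166.1, 101.6], 'p': 0.87}], [{'point': [535.3, 114.9, 78.7], 'p': 0.7}])
```

```bash
python3 -m crank '-1 0 0 0 0 0 -10; -1 0 0 0 0 0 -10; -1 -4 -58 0 0 0 0; -1 -4 -58 0 0 0 0; -1 -4 -58 0 0 0 0; -1 -4 -59 0 0 0 0; -1 0 0 0 0 0 0; -1 0 0 0 0 0 0'; python3 -c "
from a import *
print(env.state()['qpos'])"
```

```text
time_s: 8.93
ee_pos: [437.2, -169.3, 199.2]
ee_rot: [179.9, -0.1, -164.7]
force: [0.0, -0.3, -0.2]
gripper_width: 91.1
gripper_force: 0.0
[-2.25967226e+01  9.94467879e+00  1.05098102e+02  3.96439603e-02
  6.50669076e+01 -1.27866551e+02]
```

```bash
python3 -m crank '-1 2 -1 43 0 0 0; -1 0 0 42 0 0 0; -1 0 0 0 0 0 0; 1 0 0 0 0 0 0; 1 0 0 0 0 0 0; 1 0 0 0 0 0 0; 1 0 0 0 0 0 0; 1 0 0 0 0 0 0; 1 0 0 0 0 0 0; 1 0 0 0 0 0 0' 20;python3 -m crank '1 0 0 0 0 0 0; 1 0 0 0 0 0 0'
```

```text
time_s: 10.18
ee_pos: [435.3, -171.4, 114.9]
ee_rot: [180.0, -0.0, -164.8]
force: [1.1, 0.6, 0.2]
gripper_width: 24.1
gripper_force: 0.0
time_s: 10.42
ee_pos: [435.4, -171.8, 114.9]
ee_rot: [-180.0, -0.0, -164.7]
force: [0.0, -2.9, -0.9]
gripper_width: 13.7
gripper_force: 20.0
```

Run:
```python
from a import *
y=np.radians(195.3);X=np.array([np.cos(y),np.sin(y)]);Y=np.array([np.sin(y),-np.cos(y)])
a=np.radians(8.8+np.linspace(0,36.4,9));p=-90*np.c_[np.cos(a),np.sin(a)]
for d in np.diff(p,axis=0):print((d@X).round(1),(d@Y).round(1))
print(p[-1]-p[0])
```

```text
0.5 -7.1
-0.0 -7.1
-0.6 -7.1
-1.2 -7.0
-1.7 -6.9
-2.3 -6.8
-2.8 -6.6
-3.3 -6.3
[ 25.52347543 -50.09264102]
```

```bash
python3 -m crank '1 0.5 -7.1 0 0 0 0; 1 0 -7.1 0 0 0 0; 1 -0.6 -7.1 0 0 0 0; 1 -1.2 -7 0 0 0 0; 1 -1.7 -6.9 0 0 0 0; 1 -2.3 -6.8 0 0 0 0; 1 -2.8 -6.6 0 0 0 0; 1 -3.3 -6.3 0 0 0 0; 1 0 0 0 0 0 0; 1 0 0 0 0 0 0'
python3 - <<'E'
from a import *
t=grab_frame("top");s=grab_frame("scene")
cv2.imwrite("pics/t5.png",t);cv2.imwrite("pics/s5.png",s)
a=cv2.resize(t[140:280,260:450],(543,400));b=cv2.resize(s[200:320,220:420],(543,326))
cv2.imwrite("pics/crop5.png",cv2.resize(np.vstack([a,b]),(448,600)))
E
```

```text
time_s: 11.68
ee_pos: [460.9, -221.4, 114.9]
ee_rot: [-180.0, 0.0, -164.8]
force: [-2.5, 1.2, 0.4]
gripper_width: 13.3
gripper_force: 20.0
```

View pics/crop5.png

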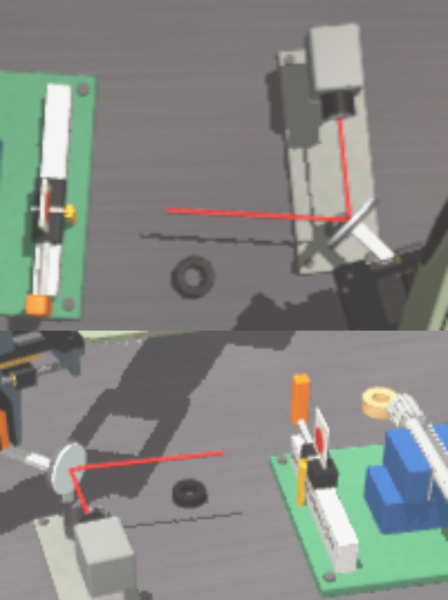

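The reflected beam now runs from the mirror towards the gauge: top crop (348,219)→(167,211), scene crop (72,468)→(222,453). I'll fit the line to see where it passes the dot.

Run:
```python
from a import *
for c,f,roi,rd in [("top","pics/t5.png",(325,222,402,240),None),("scene","pics/s5.png",(262,235,325,262),(355,230,376,275))]:
    im=cv2.imread(f);m,b=blobs(im,(0,150,100),(6,255,255),roi)
    m2=cv2.inRange(cv2.cvtColor(im[roi[1]:roi[3],roi[0]:roi[2]],cv2.COLOR_BGR2HSV),(174,150,100),(180,255,255))
    p=cv2.findNonZero(m|m2)[:,0]+np.array(roi[:2])
    w=np.array([back(c,u,v,100)[:2] for u,v in p],np.float32)
    vx,vy,x0,y0=cv2.fitLine(w,cv2.DIST_HUBER,0,.01,.01).ravel()
    T=np.array([539.5,114.]) if c=="top" else None
    if rd:
        d=max(blobs(im,(0,150,100),(6,255,255),rd)[1],key=lambda e:e[1][4]);print(d);T=back(c,*d[0],100)[:2]
    print(c,len(p),"angle",np.degrees(np.arctan2(vy,vx))%180,"T",T,"x of beam at T.y",x0+vx/vy*(T[1]-y0),"ends",w[w[:,1].argmin()],w[w[:,1].argmax()])
```

```text
top 99 angle 85.69236 T [539.5 114. ] x of beam at T.y 543.6262435485648 ends [ 524.853   -144.56082] [534.6019     3.988477]
(array([362.        , 248.45833333]), array([361, 244,   3,  10,  24]))
scene 76 angle 85.44179 T [542.47460877 114.07489946] x of beam at T.y 546.5915181827462 ends [ 526.7431  -132.23608] [537.85693     5.1070814]
```

Both cameras put the beam 4 mm from the dot's centre, against an 18 mm limit. I'll hold briefly, then hand in.

```bash
python3 -m crank '1 -0.3 -0.6 0 0 0 0; 1 0 0 0 0 0 0; 1 0 0 0 0 0 0; 1 0 0 0 0 0 0; 1 0 0 0 0 0 0; 1 0 0 0 0 0 0; 1 0 0 0 0 0 0' && python3 -c "
from workcell import env
print(env.job_done())"
```

```text
time_s: 12.65
ee_pos: [461.2, -221.7, 114.8]
ee_rot: [180.0, -0.0, -164.8]
force: [-1.3, 2.0, 0.2]
gripper_width: 13.7
gripper_force: 20.0
the job is handed in; nothing more can be done
None
```

I handed the job in at 12.7 s; no verdict came back. The slide was let go with its index line about 1 mm from the rider, and the gripper holds the mirror with the reflected beam about 4 mm from the red dot's centre, measured just before a final 0.7 mm nudge towards it.

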